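Unlock the filter slide and hold it in its ball detent

ROBOT

A 6-joint arm with a two-finger parallel gripper is mounted at the origin on a cart in front of the work surface, level with it; the furniture and walls round the work are solid. World frame = base frame: x ahead of the robot, y to its left, z up, the work surface at z = 0. Lengths are in m, angles in degrees, forces in N, time in s.
With the tool pointing down it reaches from about 0.4 to 0.825 m from the base axis. Payload 7 kg.
Tool frame: the origin (TCP) lies midway between the tips of the shut fingers; the grasp point (between the pads) lies 19 mm behind it; z points along the fingers, y is the line along which they close (so a half turn about z gives the same grasp; the last joint's range is limited). The gripper opens to 88 mm and grips with 3 to 60 N. Pads are 19 mm wide; open, the fingers measure 130 mm over their backs; the gripper's body (78 mm by 193 mm) begins 47 mm behind the grasp point.
Start: joints at [-51.446, 20.546, 0.682, 0, -70.136, -16.507], TCP at [0.253, -0.626, 0.227] pointing down, gripper open.
Joint ranges: [-176.03, 176.03], [-82.01, 121.73], [-58.28, 71.71], [-173.87, 95.51], [-174.79, -0.11], [-173.66, 173.66]. Speed limits (degrees/s): [136.94, 136.94, 172.46, 180, 180, 180].

INTERFACE

Orientations are given as [roll, pitch, yaw] about the fixed x, y, z axes, in that order (R = Rz(yaw) Ry(pitch) Rx(roll)).
In Python, from plant import r gives the robot as it stands.
- The arm moves only by the tool carry_out, never from a script. Its argument "deltas" is a list of rows, each a list of 3 entries, a list of its own where there are three numbers: the opening, from 0 (shut) to 1 (fully open), then the shift along the tool's x, y, z in mm, then the turn, a rotation vector about the tool's x, y, z in rad. In form: [[gripper, [tx, ty, tz], [rx, ry, rz]], ...]. A call has 1 to 12 rows; each row is the pose to reach, as a shift and turn from the pose commanded when the call began, along the tool's axes at that moment; what a row does not reach only later rows make up. A row lasts 1/10 s, in which the tool goes at most 50 mm and 8.59 degrees, less where a joint would pass 70% of its speed; a pose out of reach is approached as far as the arm can. A call with a gripper value outside its range is refused whole. The fingers move at their own pace and stop on an object; "squeeze" is the grip in N (left out, the last holds). Time passes only in rows, so rows that repeat a pose let the fingers close. It gives the time, the measured TCP pose, the force, the opening and the grip force at its end, in the units of the state.
- r.get_state(): the state, without advancing time (a new reading comes with each control period).
- r.capture(name): name is "side" or "top" or "wrist"; returns (picture, depth): 384x512x3 uint8, red, green, blue; 384x512 float32, m along the optical axis (not along the pixel's ray), 0 where there is no reading.
- r.get_calibration(name): a dict with "fov_y" (degrees; the focal length in pixels is half the picture's height over the tangent of half this angle, whatever the lens; pixels are square), "cx", "cy" (the principal point, pixels), "view" (4x4, takes a point from world to camera coordinates). Camera axes: x right, y down, z forward; pixel columns grow to the right and rows downward; lengths in m; the calibration is good to about 2 mm. A picture is of the moment at which its call begins: read the wrist's pose just before it. get_calibration takes no time and is no camera call; for the wrist camera it gives the pose at the moment of the call.
- r.close_job(): hands the job in; it is judged then, once.
The state is a dict: "time_s": time; "joints": joint angles; "qd": joint speeds; "joint_torque": joint torques, N m; "tcp_pos": TCP position; "eef_rot": TCP orientation; "contact_force": force on the tool from outside, world axes, zero at the start; "moment": the same for the moment, N m; "gripper_width": finger opening in m; "gripper_force": force on a finger pad.
Only numpy, scipy, OpenCV 4.12 (cv2) and the standard library are available. Lean on these libraries where they do the work, as an engineer would, in place of code of your own. Each camera call takes 0.05 s, during which the arm holds its last target. There are 200 camera calls.

TASK

The filter slide on the bench is locked by a steel stop rod standing in a bore of its rail: pull the rod straight up and out, stand it in the steel cup and let go of it. Then grip the slide by its upright grey tab and slide it left along the rail until you feel the side clamp's spring ball snap into the notch between the two round lobes on the slide's edge. Finish while holding it there, the fingers still gripping the tab and the slide at rest in the notch, with the cup upright and the other things left where they are.

Things in the scene. Friction and masses are not known exactly. Their poses are not given: they have to be found in the camera images.
- rail_bed: fixed aluminium rail, 56 wide (x) x 380 long (y) x 40 mm high, with a 51 mm high, 8 mm thick end stop at each end; origin: centre of its underside, on the worktop. The slide runs along its y axis, which points roughly to the robot's left; its x axis points roughly away from the robot
- bore (a point): centre of the mouth of the bore in the top of the rail (40 mm above the worktop, 20 mm from the rail's centre towards -y): 14 mm wide, 34 mm deep, vertical
- filter_slide (a joint): place of the flat aluminium slide (60 wide x 110 long x 12 mm, top 53 mm above the worktop, glass disc in its left half) on the rail, m: 0 at the right end stop, grows to the left (rail's +y), 0.25 at the left stop; at 0 its centre is 125 mm right of the rail's centre. About 1 N of friction; it stays where it is left. The rod in its bore blocks it
- grip_tab (a point): upright grey plastic tab fixed on the slide, 14 thick along the rail x 34 across it x 40 mm tall; origin: centre of its underside, on top of the slide (53 mm above the worktop), 25 mm right (-y) of the slide's centre; its axes are parallel to the rail's. Gripped along the rail there is free space on both sides above 55 mm
- notch (a point): middle of the notch on the slide's robot-side edge, level with the slide's centre along the rail: between two upright round lobes of 5 mm radius, 13 mm apart; axes parallel to the rail's
- ball_clamp: fixed grey clamp block standing against the robot side of the rail (34 along the rail, 62 mm high, reaching from 29 to 75 mm from the rail's centre line on the robot's side); it can stand anywhere from 20 to 90 mm left (+y) of the rail's centre. Origin: at the foot of the clamp, but on the rail's centre line; axes parallel to the rail's
- ball_line (a point): the clamp's spring ball (10 mm diameter) where it sits seated in the notch, 46.5 mm above the worktop; axes parallel to the rail's. Home: point notch level with it along the rail. From 15 to 6 mm before home the first lobe resists with up to about 8 N (more if pushed fast), then the ball pulls the slide home and holds it against about 8 N either way; a harder push goes past the notch
- stop_rod: loose steel rod, 130 mm long, 12 mm diameter, with a thicker head (18 mm diameter, top 26 mm), about 80 g, standing upright in the bore with its head up; foot 6 mm above the worktop, head top 136 mm above it; the bore has 2 mm play, so it may lean a little. Origin: centre of the foot; z axis points to the head
- rod_head (a point): middle of the rod's head, on the axis, 117 mm above the foot
- cup: loose open steel cup, straight sided, 62 mm outside and 56 mm inside diameter (rim 66 mm), 85 mm high, floor 5 mm thick, about 0.4 kg; stands beyond the rail; origin: centre of its underside. A rod let go in it stands or leans against the rim; both are fine
- white_bottle: bystander: white screw-cap bottle 78 mm wide, 103 mm high; origin: centre of underside
- vial: bystander: small glass vial with white cap, 43 mm wide, 73 mm high; origin: centre of underside
- tub: bystander: plastic jar with screw lid, 68 mm wide, 74 mm high; origin: centre of underside
- dish: bystander: flat dish 62 mm wide, 14 mm high; origin: centre of underside
Mind the look-alikes: they are no part of the job. What is shaped like the stop_rod but red or turquoise is not meant. There is more than one size of the cup; the job needs the larger.

How it is judged (in metres and radians):
On the way, in this order (a step that is already met when the one before it is completed fails the run):
1. the rod is pulled up out of its bore (z of stop_rod in the frame of rail_bed above 0.045 m), for 0.1 s.
2. the rod stands in the cup and is let go, before the slide has been moved to the notch (horizontal distance between stop_rod and cup below 0.03 m and height (world z) of stop_rod below 0.025 m and angle between stop_rod's own z axis and vertical below 0.8 rad and contact force between the fingers and stop_rod below 0.1 N and y of notch in the frame of ball_line below -0.02 m), for 0.2 s.
3. the fingers hold the tab with the ball in the notch (contact force between the fingers and filter_slide above 10 N and y of notch in the frame of ball_line between -0.0025 and 0.0025 m and horizontal distance between the grasp point and grip_tab below 0.025 m), for 0.3 s.
At the end, for the whole second after the job is handed in: The slide rests with its notch level with the ball along the rail to within 2.5 mm, the fingers gripping its tab (more than 10 N of contact); the rod is in the cup, head up, its foot on the cup's floor, at rest and touched by nothing of the robot; the cup stands upright (all of step 3 and velocity of joint filter_slide between -0.004 and 0.004 m/s and horizontal distance between stop_rod and cup below 0.03 m and height (world z) of stop_rod below 0.025 m and angle between stop_rod's own z axis and vertical below 0.8 rad and linear speed of stop_rod below 0.02 m/s and contact force between each of the arm, the fingers and stop_rod below 0.1 N and angle between cup's own z axis and vertical below 0.1 rad and height (world z) of cup below 0.01 m); the arm keeps its last pose, push and grip.
It fails at once if the cup is knocked over (angle between cup's own z axis and vertical above 0.4 rad).
It fails at once if a bystander is moved more than 30 mm (distance of any of white_bottle, vial, tub, dish from where it was at the start of the episode above 0.03 m).
It also fails if it takes over 54 s, if anything falls off the work surface, if the arm or the gripper's body presses on something with over 40 N, if the wrist force passes 120 N, or if a joint passes its speed limit or range.

## Working session

There is one attempt and no reset: what is moved stays moved. The work goes in short steps, Python scripts to look and compute and a tool call to move; the robot and the scene stay as the last step left them, time stands still between calls to the robot, and variables do not carry over. Pictures are saved under pics/ and viewed, at most 10 in all, crops included, and the job is handed in when it is done.

Besides the shell and the picture viewer there is one more tool, called after "Request:" as name(argument=value, ...) on one line, values as JSON. carry_out: Moves the arm, as the interface text tells. Its arguments: {"type":"object","properties":{"deltas":{"type":"array"},"squeeze":{"type":"number"}},"required":["deltas"]}

```bash
ls; mkdir -p pics; cat > h.py <<'E'
import numpy as np, cv2
from plant import r
def snap(n):
    cal=r.get_calibration(n); p,d=r.capture(n); return p,d,cal
def f(cal): return 192/np.tan(np.radians(cal['fov_y'])/2)
def ray(cal,u,v):
    V=np.array(cal['view']); R=V[:3,:3]; c=-R.T@V[:3,3]
    return c, R.T@np.array([(u-cal['cx'])/f(cal),(v-cal['cy'])/f(cal),1])
def onz(cal,u,v,z):
    c,d=ray(cal,u,v); return c+d*(z-c[2])/d[2]
def pt(cal,u,v,dep):
    c,d=ray(cal,u,v); return c+d*dep
def proj(cal,X):
    V=np.array(cal['view']); p=V[:3,:3]@np.array(X)+V[:3,3]; return p[:2]/p[2]*f(cal)+[cal['cx'],cal['cy']]
def tri(obs):
    A=np.zeros((3,3));b=np.zeros(3)
    for cal,u,v in obs:
        c,d=ray(cal,u,v); d=d/np.linalg.norm(d); P=np.eye(3)-np.outer(d,d); A+=P;b+=P@c
    return np.linalg.solve(A,b)
E
python3 - <<'E'
from h import *
import pickle
print(r.get_state())
D={}
for n in ('side','top','wrist'):
    p,d,c=snap(n); D[n]=(p,d,c); print(n,c['fov_y'],c['cx'],c['cy'],np.round(np.linalg.inv(np.array(c['view'])),3).tolist(),(d>0).mean())
    cv2.imwrite(f'pics/{n}0.png',cv2.resize(p[:,:,::-1],None,fx=1.5,fy=1.5))
pickle.dump(D,open('D.pkl','wb'))
E
```

```text
pics
{'time_s': 0.0, 'joints': array([-5.14459703e+01,  2.05898088e+01,  6.35742391e-01, -1.97998725e-02,
       -7.01362699e+01, -1.65076509e+01]), 'qd': array([-0.03336099, -0.03996403,  0.07319597,  0.02666645,  0.00085865,
        0.07347095]), 'joint_torque': array([ 1.65613937e-04, -5.82705331e+01,  2.93054688e+01,  6.99694991e+00,
        6.84364364e-03, -2.40360650e-04]), 'tcp_pos': array([ 0.25317277, -0.62520981,  0.22565701]), 'eef_rot': array([ 1.79908098e+02, -7.82465797e-03, -1.57960357e+02]), 'contact_force': array([ 0.11198261,  1.10179653, -0.13963067]), 'moment': array([-0.00278619, -0.00887452, -0.00479907]), 'gripper_force': 0.0, 'gripper_width': 0.08777761202986069}
side 55.38413748137402 254.0655037761577 191.84956851265193 [[0.869, -0.261, 0.42, 0.174], [-0.494, -0.441, 0.749, -0.593], [-0.01, -0.859, -0.512, 0.531], [0.0, 0.0, 0.0, 1.0]] 0.9959716796875
top 43.331178406883076 264.6070857408714 193.83480129854703 [[0.02, -0.983, 0.18, 0.343], [-1.0, -0.016, 0.023, 0.032], [-0.02, -0.18, -0.983, 1.193], [0.0, 0.0, 0.0, 1.0]] 0.9961039225260416
wrist 71.08271878054616 251.76344824547718 195.61110199134865 [[-0.374, 0.887, 0.27, 0.181], [0.927, 0.357, 0.112, -0.654], [0.003, 0.292, -0.956, 0.383], [0.0, 0.0, 0.0, 1.0]] 0.9960378011067709
```

View pics/side0.png

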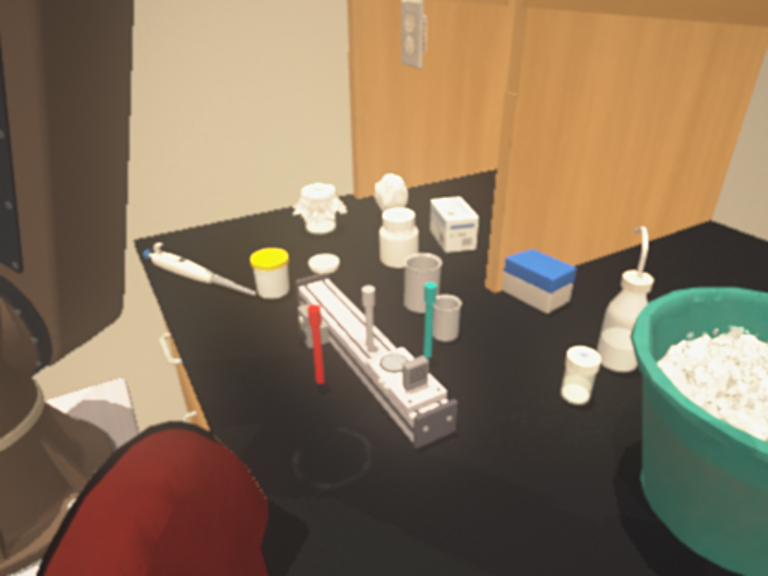

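View pics/top0.png

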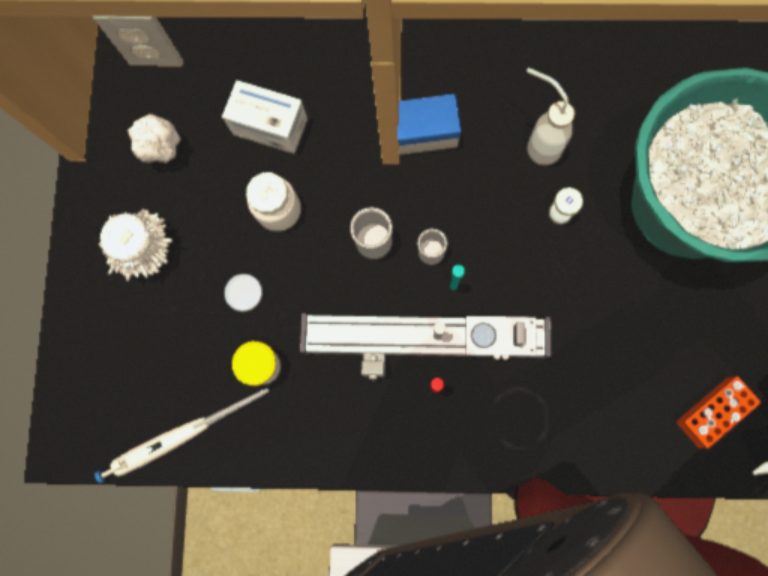

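The side view shows the grey rod head at (368,297), the red look-alike at (316,345) and the turquoise one at (430,320). The large cup is at (422,283) and the small one at (446,318). In the top view the rod head is at (440,328), the large cup at (371,232) with the small cup at (432,245), the tab at (519,334), the clamp at (373,365) and the lobes near (501,356). All pixels are at 1.5x.

Candidates: for the rod, grey (440,328), red (437,384) and turquoise (458,271), so grey. For the cup, (371,232) and (432,245), so the larger at (371,232). I'll measure these and check in one close crop.

```bash
python3 - <<'E'
from h import *
import pickle
D=pickle.load(open('D.pkl','rb'))
p,d,c=D['top']; ps,ds,cs=D['side']
vv,uu=np.mgrid[0:384,0:512]
def cloud(d,c):
    V=np.array(c['view']);R=V[:3,:3];o=-R.T@V[:3,3]
    k=np.stack([(uu-c['cx'])/f(c)*d,(vv-c['cy'])/f(c)*d,d],-1)
    return k@R+o
T=cloud(d,c);S=cloud(ds,cs)
for n,(u,v) in dict(rod=(440,328),cup=(371,232),scup=(432,245),tab=(519,333),clamp=(373,362),railL=(303,333),railR=(549,337),table=(480,440),post=(388,150)).items():
    print('top',n,np.round(T[int(v/1.5),int(u/1.5)],3))
for n,(u,v) in dict(rod=(368,297),cup=(422,270),scup=(446,302),tab=(414,372),turq=(430,320),red=(316,345)).items():
    print('side',n,np.round(S[int(v/1.5),int(u/1.5)],3))
# white-ish slide/rail: min area rect of bright rail in top
a=cv2.resize(p[195:265,190:375,::-1],None,fx=4.3,fy=4.3,interpolation=cv2.INTER_CUBIC)
b=cv2.resize(ps[160:300,190:310,::-1],None,fx=2.2,fy=2.2,interpolation=cv2.INTER_CUBIC)
can=np.zeros((600,800,3),np.uint8); a=a[:300,:795]; can[:a.shape[0],:a.shape[1]]=a; can[300:300+min(300,b.shape[0]),:b.shape[1]]=b[:300]
cv2.imwrite('pics/crop1.png',can); print(a.shape,b.shape)
E
```

```text
top rod [ 0.484 -0.007  0.134]
top cup [0.663 0.107 0.002]
top scup [0.641 0.002 0.002]
top tab [ 0.481 -0.129  0.096]
top clamp [0.437 0.095 0.062]
top railL [0.481 0.207 0.05 ]
top railR [ 0.483 -0.183  0.049]
top table [ 0.32  -0.078  0.   ]
top post [0.786 0.08  0.059]
side rod [ 0.478 -0.011  0.125]
side cup [0.628 0.077 0.083]
side scup [0.64  0.022 0.047]
side tab [ 0.477 -0.136  0.079]
side turq [ 0.567 -0.037  0.071]
side red [ 0.395 -0.009  0.07 ]
(300, 795, 3) (308, 264, 3)
```

View pics/crop1.png

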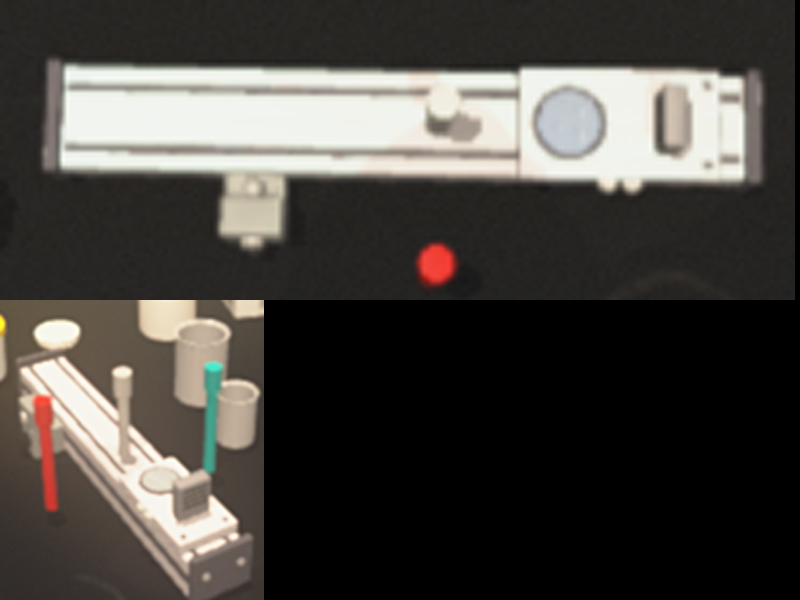

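The crop confirms the grey rod in the bore and the larger cup at the left. The notch sits between the lobes at crop (621,184), the clamp centre is at crop (253,205), and the red and turquoise rods stand free.

```bash
python3 - <<'E'
from h import *
import pickle
D=pickle.load(open('D.pkl','rb'))
vv,uu=np.mgrid[0:384,0:512]
C={}
for n in('top','side'):
    p,d,c=D[n];V=np.array(c['view']);R=V[:3,:3];o=-R.T@V[:3,3]
    C[n]=np.stack([(uu-c['cx'])/f(c)*d,(vv-c['cy'])/f(c)*d,d],-1)@R+o
def sel(n,x0,x1,y0,y1,z0,z1):
    T=C[n];m=(T[...,0]>x0)&(T[...,0]<x1)&(T[...,1]>y0)&(T[...,1]<y1)&(T[...,2]>z0)&(T[...,2]<z1);return m
def rep(nm,m,n):
    P=C[n][m]; print(nm,n,len(P),'mean',np.round(P.mean(0),4),'min',np.round(P.min(0),3),'max',np.round(P.max(0),3), 'px',uu[m].mean().round(2),vv[m].mean().round(2))
for n in C:
    rep('head',sel(n,.46,.51,-.03,.02,.10,.16),n)
    rep('headtop',sel(n,.46,.51,-.03,.02,.130,.16),n)
    rep('tabtop',sel(n,.45,.51,-.16,-.10,.088,.11),n)
    rep('red',sel(n,.37,.42,-.03,.02,.1,.2),n)
    rep('turq',sel(n,.54,.60,-.06,-.01,.1,.2),n)
    m=sel(n,.59,.72,.055,.14,.076,.1);rep('rim',m,n); P=C[n][m]
    (cx,cy),rad=cv2.minEnclosingCircle(P[:,:2].astype(np.float32));print('  circ',cx,cy,rad)
    for z in (.085,):
        cc=D[n][2]; ctr=np.array([onz(cc,u,v,z)[:2] for u,v in zip(uu[m],vv[m])],np.float32); print('  circ@z',cv2.minEnclosingCircle(ctr))
    rep('bottle',sel(n,.63,.75,.2,.3,.08,.13),n)
    rep('clamp',sel(n,.40,.452,.05,.14,.055,.07),n)
m=sel('top',.44,.53,-.2,.22,.03,.06).astype(np.uint8)
X=C['top'][m>0][:,:2].astype(np.float32);print('rail rect',cv2.minAreaRect(X))
for lab,(a,b) in dict(lobes=(621,184),lob1=(608,184),lob2=(634,184),ball=(253,188)).items():
    print(lab,np.round(onz(D['top'][2],(a+.5)/4.3-.5+190,(b+.5)/4.3-.5+195,.0465),4))
E
```

```text
head top 61 mean [ 0.483  -0.0057  0.1331] min [ 0.475 -0.013  0.112] max [0.493 0.002 0.14 ] px 292.52 218.28
headtop top 55 mean [ 0.4835 -0.0059  0.1348] min [ 0.475 -0.013  0.13 ] max [0.493 0.002 0.14 ] px 292.65 217.93
tabtop top 84 mean [ 0.4844 -0.1302  0.0918] min [ 0.468 -0.136  0.088] max [ 0.501 -0.123  0.097] px 346.43 220.95
red top 55 mean [ 0.4013 -0.0026  0.1284] min [ 0.394 -0.01   0.104] max [0.409 0.005 0.133] px 290.69 255.65
turq top 62 mean [ 0.5692 -0.0325  0.1267] min [ 0.562 -0.042  0.11 ] max [ 0.58  -0.024  0.136] px 304.71 180.81
rim top 170 mean [0.6517 0.1031 0.0832] min [0.616 0.071 0.076] max [0.681 0.133 0.09 ] px 246.56 149.81
  circ 0.648425817489624 0.10201271623373032 0.03297821804881096
  circ@z ((0.6478428244590759, 0.10208999365568161), 0.03254926949739456)
bottle top 600 mean [0.6967 0.2662 0.1008] min [0.668 0.237 0.08 ] max [0.731 0.299 0.107] px 177.75 128.39
clamp top 149 mean [0.4289 0.0951 0.0609] min [0.414 0.079 0.055] max [0.44  0.112 0.067] px 247.99 244.54
head side 123 mean [ 0.4801 -0.0099  0.1235] min [ 0.473 -0.016  0.101] max 
[... 492 characters left out ...]

rim side 156 mean [0.6471 0.1032 0.0809] min [0.615 0.07  0.076] max [0.679 0.134 0.085] px 281.67 174.9
  circ 0.6472266912460327 0.10210484266281128 0.03327975794672966
  circ@z ((0.641754686832428, 0.09567443281412125), 0.03785013034939766)
bottle side 265 mean [0.692  0.2559 0.0962] min [0.666 0.235 0.08 ] max [0.728 0.298 0.104] px 266.0 145.49
clamp side 50 mean [0.4218 0.0975 0.0601] min [0.416 0.078 0.055] max [0.436 0.112 0.062] px 202.72 206.66
rail rect ((0.47841206192970276, 0.014443248510360718), (0.39571672677993774, 0.07280978560447693), 89.89330291748047)
lobes [ 0.4505 -0.1073  0.0465]
lob1 [ 0.4504 -0.1002  0.0465]
lob2 [ 0.4507 -0.1144  0.0465]
ball [0.4447 0.0952 0.0465]
```

Request:
carry_out(deltas=[[1,[-445,489,27],[0,0,0.385]],[1,[-445,489,27],[0,0,0.385]],[1,[-445,489,27],[0,0,0.385]],[1,[-445,489,27],[0,0,0.385]],[1,[-445,489,27],[0,0,0.385]],[1,[-445,489,27],[0,0,0.385]],[1,[-445,489,27],[0,0,0.385]],[1,[-445,489,27],[0,0,0.385]],[1,[-445,489,27],[0,0,0.385]],[1,[-445,489,27],[0,0,0.385]],[0.6,[-445,489,27],[0,0,0.385]],[0.6,[-445,489,27],[0,0,0.385]]], squeeze=30)

```text
time_s: 1.35
tcp_pos: [0.4606, -0.0624, 0.2023]
eef_rot: [180.0, 0.0, -180.0]
contact_force: [1.9, -0.8, 1.3]
gripper_width: 0.0769
gripper_force: 0.0
```

Request:
carry_out(deltas=[[0.6,[-11,28,0],[0,0,0]],[0.6,[-21,56,0],[0,0,0]],[0.6,[-21,56,0],[0,0,0]],[0.6,[-21,56,0],[0,0,0]]])

```text
time_s: 1.75
tcp_pos: [0.4812, -0.008, 0.2018]
eef_rot: [-180.0, -0.0, -179.9]
contact_force: [0.2, 0.2, -0.2]
gripper_width: 0.0536
gripper_force: 0.0
```

```bash
python3 - <<'E'
from h import *
import pickle
p,d,c=snap('wrist');s=r.get_state();print(s['tcp_pos'],s['eef_rot'],s['contact_force'])
pt_,dt,ct=snap('top')
pickle.dump((p,d,c),open('w1.pkl','wb'))
print([np.round(proj(c,X),1) for X in ([.482,-.006,.135],[.482,-.006,.04],[.429,.095,.062],s['tcp_pos'])])
cv2.imwrite('pics/w1.png',p[:,:,::-1])
E
```

```text
[ 0.48104273 -0.00868856  0.20188396] [-1.79987161e+02 -4.10614777e-02 -1.79982533e+02] [ 0.00625104 -0.52865215 -0.36098771]
[array([252.9, 207. ]), array([252.5, 181.2]), array([345.6, 138.7]), array([249.3, 240.1])]
```

View pics/w1.png

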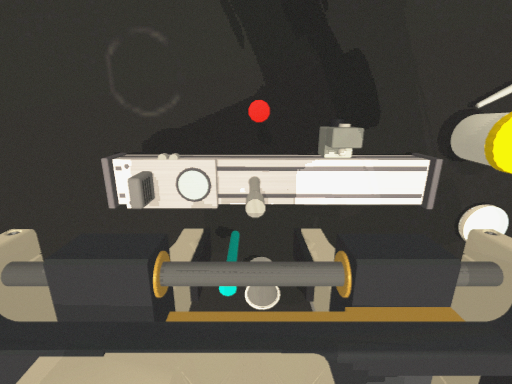

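Wrist view: the grey head is at (256,207), under the gripper's midline and about where predicted (253,207). Red is at (259,111) and turquoise at (229,289), both clear of the fingers. I'm descending now.

Request:
carry_out(deltas=[[0.6,[-1,3,33],[0,0,0]],[0.6,[-1,3,66],[0,0,0]],[0.6,[-1,3,90],[0,0,0]],[0.6,[-1,3,100],[0,0,0]],[0.6,[-1,3,100],[0,0,0]],[0,[-1,3,100],[0,0,0]],[0,[-1,3,100],[0,0,0]],[0,[-1,3,100],[0,0,0]],[0,[-1,3,100],[0,0,0]],[0,[-1,3,100],[0,0,0]],[0,[-1,3,100],[0,0,0]]], squeeze=30)

```text
time_s: 2.95
tcp_pos: [0.4828, -0.0054, 0.1025]
eef_rot: [180.0, 0.0, -180.0]
contact_force: [0.5, 0.2, 2.6]
gripper_width: 0.0171
gripper_force: 30.0
```

Request:
carry_out(deltas=[[0,[0,0,-8],[0,0,0]],[0,[0,0,-20],[0,0,0]],[0,[0,0,-35],[0,0,0]],[0,[0,0,-50],[0,0,0]],[0,[0,0,-65],[0,0,0]],[0,[0,0,-80],[0,0,0]],[0,[0,0,-95],[0,0,0]],[0,[0,0,-110],[0,0,0]],[0,[0,0,-120],[0,0,0]],[0,[0,0,-120],[0,0,0]]])

```text
time_s: 3.95
tcp_pos: [0.4831, -0.0054, 0.2236]
eef_rot: [180.0, 0.1, 180.0]
contact_force: [0.1, 0.2, -1.0]
gripper_width: 0.0171
gripper_force: 30.0
```

```bash
python3 - <<'E'
from h import *
p,d,c=snap('side');s=r.get_state();print(s['tcp_pos'],s['contact_force'],s['gripper_width'],s['gripper_force'])
a=p[60:260,150:350,::-1]
cv2.imwrite('pics/s2.png',cv2.resize(a,None,fx=3,fy=3))
for z in (.222,.12): print(proj(c,[.4828,-.0054,z]))
E
```

```text
[ 0.48256278 -0.00541883  0.22255188] [ 1.28302043 -0.71159243 -0.62418488] 0.017039857119905286 29.99990783398971
[244.61618161 154.31038188]
[245.7257943  197.89537424]
```

View pics/s2.png

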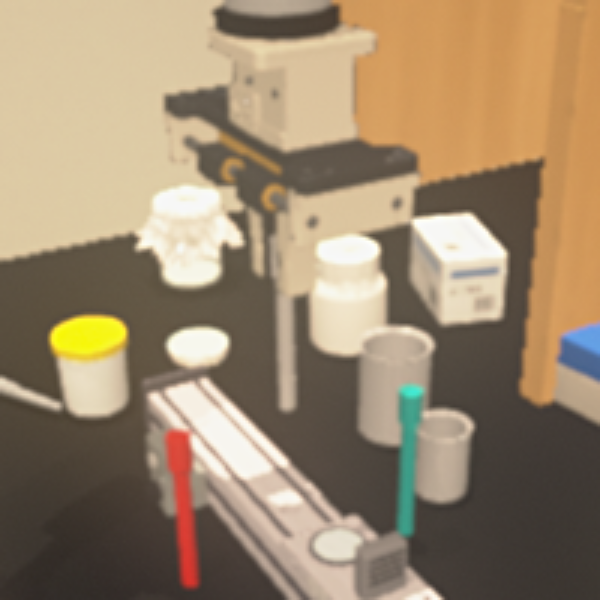

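The side view shows the rod hanging vertically from the fingers, with its foot at crop (288,408), about 0.12 m up and clear of the bore. I'm carrying it to the cup.

Request:
carry_out(deltas=[[0,[-10,6,0],[0,0,0]],[0,[-30,19,0],[0,0,0]],[0,[-55,36,0],[0,0,0]],[0,[-80,52,0],[0,0,0]],[0,[-105,68,0],[0,0,0]],[0,[-130,84,0],[0,0,0]],[0,[-150,98,0],[0,0,0]],[0,[-160,104,0],[0,0,0]],[0,[-165,107,0],[0,0,0]],[0,[-165,107,0],[0,0,0]],[0,[-165,107,0],[0,0,0]]])

```text
time_s: 5.1
tcp_pos: [0.6468, 0.101, 0.222]
eef_rot: [-180.0, -0.0, 180.0]
contact_force: [0.4, 1.3, -0.6]
gripper_width: 0.017
gripper_force: 30.0
```

```bash
python3 - <<'E'
from h import *
p,d,c=snap('side');s=r.get_state();print(s['tcp_pos'],s['contact_force'],s['gripper_width'])
cv2.imwrite('pics/s3.png',cv2.resize(p[60:260,180:380,::-1],None,fx=3,fy=3))
print(proj(c,[.648,.102,.12]),proj(c,[.648,.102,.085]))
E
```

```text
[0.64682002 0.100921   0.22227897] [ 0.17128207 -0.14157887 -0.56229947] 0.017139824264759188
[282.66189937 161.35748074] [282.25591391 173.53295452]
```

View pics/s3.png

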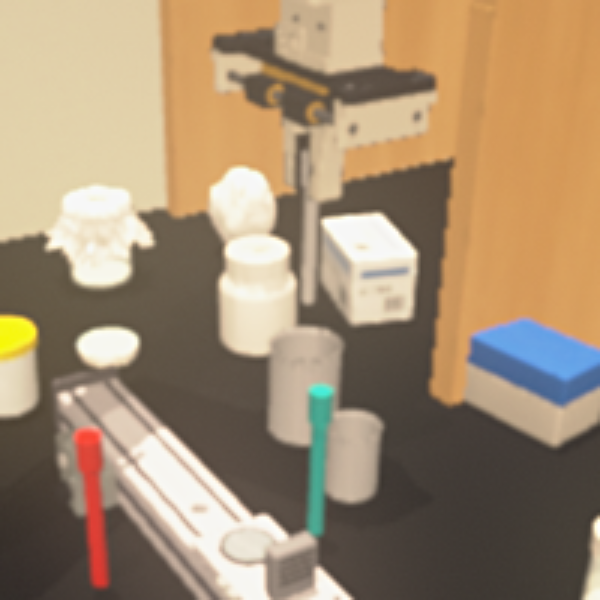

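The side view shows the foot at crop (308,303), centred over the large cup's rim (306,343). I'm lowering it.

Request:
carry_out(deltas=[[0,[0,0,10],[0,0,0]],[0,[0,0,25],[0,0,0]],[0,[0,0,40],[0,0,0]],[0,[0,0,55],[0,0,0]],[0,[0,0,70],[0,0,0]],[0,[0,0,85],[0,0,0]],[0,[0,0,98],[0,0,0]],[0,[0,0,106],[0,0,0]],[0,[0,0,110],[0,0,0]],[0,[0,0,113],[0,0,0]],[0,[0,0,115],[0,0,0]],[0,[0,0,115],[0,0,0]]])

```text
time_s: 6.35
tcp_pos: [0.6476, 0.1015, 0.1073]
eef_rot: [180.0, 0.0, 180.0]
contact_force: [-0.5, -0.5, -0.2]
gripper_width: 0.0173
gripper_force: 30.0
```

Request:
carry_out(deltas=[[0,[0,0,2],[0,0,0]],[0,[0,0,4],[0,0,0]],[0,[0,0,5],[0,0,0]],[0,[0,0,5],[0,0,0]],[0.2,[0,0,5],[0,0,0]],[0.4,[0,0,5],[0,0,0]],[0.6,[0,0,5],[0,0,0]],[0.8,[0,0,5],[0,0,0]],[0.8,[0,0,5],[0,0,0]],[0.8,[0,0,5],[0,0,0]]])

```text
time_s: 7.35
tcp_pos: [0.6475, 0.1014, 0.1022]
eef_rot: [180.0, 0.0, 180.0]
contact_force: [0.7, -1.0, 0.6]
gripper_width: 0.0519
gripper_force: 0.0
```

Request:
carry_out(deltas=[[0.8,[0,0,-10],[0,0,0]],[0.8,[0,0,-30],[0,0,0]],[0.8,[0,0,-60],[0,0,0]],[0.8,[0,0,-90],[0,0,0]],[0.8,[0,0,-110],[0,0,0]],[0.8,[0,0,-110],[0,0,0]]])

```text
time_s: 7.95
tcp_pos: [0.6493, 0.1018, 0.217]
eef_rot: [179.9, 0.4, -180.0]
contact_force: [0.1, 0.0, 0.7]
gripper_width: 0.0701
gripper_force: 0.0
```

```bash
python3 - <<'E'
from h import *
p,d,c=snap('side');s=r.get_state();print(s['time_s'],s['tcp_pos'],s['contact_force'],s['gripper_width'])
cv2.imwrite('pics/s4.png',cv2.resize(p[60:260,180:380,::-1],None,fx=2.5,fy=2.5))
E
```

```text
8.0 [0.6483325  0.10171533 0.21476795] [ 0.2798395  -0.51167743 -0.12634647] 0.07008757356070837
```

View pics/s4.png

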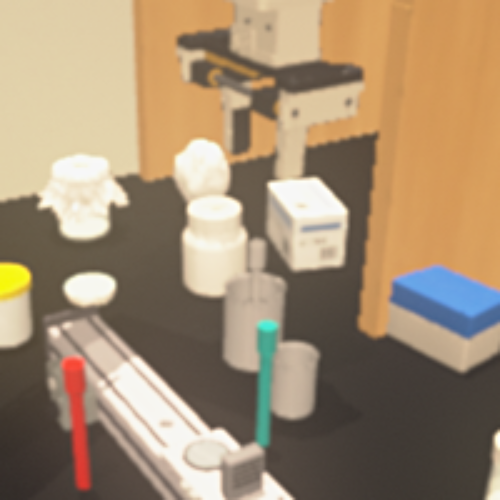

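The rod stands in the large cup, its head showing above the rim at crop (257,255). Next is the tab.

Request:
carry_out(deltas=[[0.6,[15,-21,0],[0,0,0]],[0.6,[40,-56,0],[0,0,0]],[0.6,[66,-93,0],[0,0,0]],[0.6,[92,-130,0],[0,0,0]],[0.6,[118,-167,0],[0,0,0]],[0.6,[142,-200,0],[0,0,0]],[0.6,[158,-223,0],[0,0,0]],[0.6,[165,-233,0],[0,0,0]],[0.6,[165,-233,0],[0,0,0]],[0.6,[165,-233,0],[0,0,0]]])

```text
time_s: 9.0
tcp_pos: [0.4827, -0.1313, 0.212]
eef_rot: [180.0, -0.0, 180.0]
contact_force: [0.4, -0.1, 0.4]
gripper_width: 0.0525
gripper_force: 0.0
```

```bash
python3 - <<'E'
from h import *
p,d,c=snap('wrist');s=r.get_state();print(s['tcp_pos'],s['eef_rot'])
import itertools
V=np.array(c['view']);R=V[:3,:3];o=-R.T@V[:3,3]
vv,uu=np.mgrid[0:384,0:512]
T=np.stack([(uu-c['cx'])/f(c)*d,(vv-c['cy'])/f(c)*d,d],-1)@R+o
def sel(a):
    x0,x1,y0,y1,z0,z1=a;return T[(T[...,0]>x0)&(T[...,0]<x1)&(T[...,1]>y0)&(T[...,1]<y1)&(T[...,2]>z0)&(T[...,2]<z1)]
for n,a in dict(tab=(.45,.515,-.16,-.1,.089,.098),clamp=(.405,.452,.05,.14,.058,.066),lobes=(.44,.4525,-.13,-.08,.044,.058)).items():
    P=sel(a);print(n,len(P),np.round(P.mean(0),4),np.round(P.min(0),4),np.round(P.max(0),4)) if len(P) else print(n,0)
cv2.imwrite('pics/w5.png',p[:,:,::-1])
E
```

```text
[ 0.48295511 -0.13101803  0.21193337] [ 1.79995774e+02 -9.96467460e-03 -1.79998404e+02]
tab 359 [ 0.4815 -0.1295  0.0915] [ 0.4658 -0.1364  0.089 ] [ 0.4994 -0.1225  0.0937]
clamp 622 [0.4284 0.0956 0.0613] [0.4181 0.0793 0.0581] [0.4394 0.1148 0.0634]
lobes 70 [ 0.4497 -0.1048  0.0503] [ 0.4468 -0.1156  0.0459] [ 0.4518 -0.0932  0.0525]
```

View pics/w5.png

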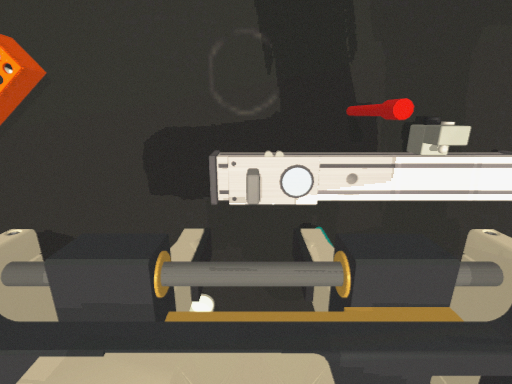

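The wrist view shows the tab at (253,187) between the open fingers and the lobes at (269,155) and (280,155), with the red rod clear at (402,109). I'm descending and gripping.

Request:
carry_out(deltas=[[0.6,[1,1,35],[0,0,0]],[0.6,[1,1,75],[0,0,0]],[0.6,[1,1,110],[0,0,0]],[0.6,[1,1,135],[0,0,0]],[0.6,[1,1,148],[0,0,0]],[0.6,[1,1,149],[0,0,0]],[0,[1,1,149],[0,0,0]],[0,[1,1,149],[0,0,0]],[0,[1,1,149],[0,0,0]],[0,[1,1,149],[0,0,0]],[0,[1,1,149],[0,0,0]],[0,[1,1,149],[0,0,0]]], squeeze=40)

```text
time_s: 10.25
tcp_pos: [0.4816, -0.1306, 0.0635]
eef_rot: [180.0, 0.0, 180.0]
contact_force: [-0.7, 0.7, 2.7]
gripper_width: 0.0138
gripper_force: 40.0
```

Request:
carry_out(deltas=[[0,[0,5,0],[0,0,0]],[0,[0,18,0],[0,0,0]],[0,[0,34,0],[0,0,0]],[0,[0,52,0],[0,0,0]],[0,[0,70,0],[0,0,0]],[0,[0,88,0],[0,0,0]],[0,[0,106,0],[0,0,0]],[0,[0,124,0],[0,0,0]],[0,[0,142,0],[0,0,0]],[0,[0,157,0],[0,0,0]],[0,[0,165,0],[0,0,0]],[0,[0,165,0],[0,0,0]]])

```text
time_s: 11.45
tcp_pos: [0.4817, 0.0359, 0.0635]
eef_rot: [180.0, 0.1, -179.9]
contact_force: [-1.0, 0.9, 5.8]
gripper_width: 0.0134
gripper_force: 40.0
```

```bash
cat > m.py <<'E'
from h import *
s=r.get_state();print(s['time_s'],s['tcp_pos'],np.round(s['contact_force'],1),s['gripper_width'],s['gripper_force'])
vv,uu=np.mgrid[0:384,0:512]
for n in('top','side'):
    p,d,c=snap(n);V=np.array(c['view']);R=V[:3,:3];o=-R.T@V[:3,3]
    T=np.stack([(uu-c['cx'])/f(c)*d,(vv-c['cy'])/f(c)*d,d],-1)@R+o
    for k,a in dict(lobes=(.437,.4515,.0,.079,.040,.0525),clamp=(.41,.44,.05,.14,.055,.068)).items():
        m=np.ones(d.shape,bool)
        for i in range(3): m&=(T[...,i]>a[2*i])&(T[...,i]<a[2*i+1])
        P=T[m]; print(n,k,len(P),*(np.round(g,4) for g in (P.mean(0),P.min(0),P.max(0)))) if len(P) else print(n,k,0)
    if n=='top': cv2.imwrite('pics/t6.png',cv2.resize(p[195:275,200:320,::-1],None,fx=6,fy=6,interpolation=cv2.INTER_CUBIC))
    else: cv2.imwrite('pics/s6.png',cv2.resize(p[170:250,180:280,::-1],None,fx=7,fy=7,interpolation=cv2.INTER_CUBIC))
E
python3 m.py
```

```text
11.45 [0.48174395 0.03591462 0.063498  ] [-1.   0.9  5.8] 0.013406334845943987 40.004003047943115
top lobes 11 [0.4497 0.0608 0.0478] [0.4483 0.0512 0.0431] [0.4509 0.0703 0.0512]
top clamp 142 [0.4284 0.0948 0.0616] [0.4141 0.0785 0.0554] [0.4398 0.1117 0.0672]
side lobes 27 [0.449  0.0576 0.0468] [0.447  0.0486 0.0411] [0.4513 0.0705 0.0512]
side clamp 50 [0.4219 0.0976 0.0601] [0.4164 0.0782 0.0552] [0.4369 0.1133 0.0628]
```

Request:
carry_out(deltas=[[0,[0,5,0],[0,0,0]],[0,[0,10,0],[0,0,0]],[0,[0,14,0],[0,0,0]],[0,[0,17,0],[0,0,0]],[0,[0,18,0],[0,0,0]],[0,[0,18,0],[0,0,0]]])

```text
time_s: 12.15
tcp_pos: [0.4817, 0.0527, 0.0635]
eef_rot: [180.0, 0.0, 180.0]
contact_force: [-1.0, 0.8, 6.4]
gripper_width: 0.014
gripper_force: 40.0
```

Request:
carry_out(deltas=[[0,[0,1,0],[0,0,0]],[0,[0,2,0],[0,0,0]],[0,[0,3,0],[0,0,0]],[0,[0,4,0],[0,0,0]],[0,[0,4,0],[0,0,0]]])

```text
time_s: 12.65
tcp_pos: [0.4818, 0.0566, 0.0635]
eef_rot: [180.0, 0.0, 180.0]
contact_force: [0.3, -0.3, 6.6]
gripper_width: 0.0135
gripper_force: 40.0
```

Request:
carry_out(deltas=[[0,[0,1,0],[0,0,0]],[0,[0,2,0],[0,0,0]],[0,[0,3,0],[0,0,0]],[0,[0,3,0],[0,0,0]]])

```text
time_s: 13.05
tcp_pos: [0.4817, 0.0589, 0.0635]
eef_rot: [-180.0, 0.0, -180.0]
contact_force: [1.9, -5.3, 5.6]
gripper_width: 0.0141
gripper_force: 40.0
```

Request:
carry_out(deltas=[[0,[0,1,0],[0,0,0]],[0,[0,2,0],[0,0,0]],[0,[0,3,0],[0,0,0]],[0,[0,3,0],[0,0,0]]])

```text
time_s: 13.45
tcp_pos: [0.4817, 0.0617, 0.0635]
eef_rot: [-180.0, 0.0, 180.0]
contact_force: [0.5, -3.1, 4.8]
gripper_width: 0.0137
gripper_force: 40.0
```

Request:
carry_out(deltas=[[0,[0,1,0],[0,0,0]],[0,[0,1.5,0],[0,0,0]],[0,[0,1.5,0],[0,0,0]],[0,[0,1.5,0],[0,0,0]]])

```text
time_s: 13.85
tcp_pos: [0.4817, 0.0632, 0.0635]
eef_rot: [-180.0, 0.0, 180.0]
contact_force: [2.2, -6.2, 5.1]
gripper_width: 0.0138
gripper_force: 40.0
```

Request:
carry_out(deltas=[[0,[0,1,0],[0,0,0]],[0,[0,1.5,0],[0,0,0]],[0,[0,1.5,0],[0,0,0]],[0,[0,1.5,0],[0,0,0]]])

```text
time_s: 14.25
tcp_pos: [0.4818, 0.0654, 0.0635]
eef_rot: [180.0, 0.0, 180.0]
contact_force: [-0.0, -1.7, 4.8]
gripper_width: 0.0137
gripper_force: 40.0
```

Request:
carry_out(deltas=[[0,[0,1,0],[0,0,0]],[0,[0,1.5,0],[0,0,0]],[0,[0,1.5,0],[0,0,0]],[0,[0,1.5,0],[0,0,0]]])

```text
time_s: 14.65
tcp_pos: [0.4818, 0.0669, 0.0635]
eef_rot: [180.0, 0.0, 180.0]
contact_force: [0.8, -1.8, 5.4]
gripper_width: 0.0137
gripper_force: 40.0
```

Request:
carry_out(deltas=[[0,[0,1,0],[0,0,0]],[0,[0,1.5,0],[0,0,0]],[0,[0,1.5,0],[0,0,0]],[0,[0,1.5,0],[0,0,0]]])

```text
time_s: 15.05
tcp_pos: [0.4818, 0.0689, 0.0635]
eef_rot: [180.0, 0.1, 180.0]
contact_force: [-0.4, 2.3, 4.3]
gripper_width: 0.0136
gripper_force: 40.0
```

Request:
carry_out(deltas=[[0,[0,1,0],[0,0,0]],[0,[0,1,0],[0,0,0]],[0,[0,1,0],[0,0,0]]])

```text
time_s: 15.35
tcp_pos: [0.4818, 0.07, 0.0635]
eef_rot: [179.9, 0.1, 180.0]
contact_force: [-0.9, 2.5, 5.2]
gripper_width: 0.0136
gripper_force: 40.0
```

Request:
carry_out(deltas=[[0,[0,1,0],[0,0,0]],[0,[0,1,0],[0,0,0]],[0,[0,1,0],[0,0,0]]])

```text
time_s: 15.65
tcp_pos: [0.4818, 0.0708, 0.0635]
eef_rot: [180.0, 0.1, 180.0]
contact_force: [0.0, 1.2, 5.7]
gripper_width: 0.0137
gripper_force: 40.0
```

Request:
carry_out(deltas=[[0,[0,1,0],[0,0,0]],[0,[0,1,0],[0,0,0]],[0,[0,1,0],[0,0,0]]])

```text
time_s: 15.95
tcp_pos: [0.4817, 0.0715, 0.0635]
eef_rot: [180.0, 0.0, 180.0]
contact_force: [0.2, -2.0, 5.8]
gripper_width: 0.0135
gripper_force: 40.0
```

```bash
python3 m.py
```

```text
15.95 [0.4817248  0.07146195 0.06349167] [ 0.2 -2.   5.8] 0.013497248101084302 40.00124394893646
top lobes 0
top clamp 148 [0.429  0.0951 0.0615] [0.4183 0.0785 0.056 ] [0.44   0.1118 0.0678]
side lobes 0
side clamp 50 [0.4218 0.0973 0.0601] [0.4163 0.0779 0.0551] [0.4365 0.1146 0.0623]
```

Request:
carry_out(deltas=[[0,[0,1,0],[0,0,0]],[0,[0,1,0],[0,0,0]],[0,[0,1,0],[0,0,0]],[0,[0,1,0],[0,0,0]]])

```text
time_s: 16.45
tcp_pos: [0.4818, 0.072, 0.0635]
eef_rot: [-180.0, 0.0, 180.0]
contact_force: [0.3, -3.7, 6.5]
gripper_width: 0.014
gripper_force: 40.0
```

Request:
carry_out(deltas=[[0,[0,-1,0],[0,0,0]],[0,[0,-1,0],[0,0,0]],[0,[0,-1,0],[0,0,0]],[0,[0,-1,0],[0,0,0]]])

```text
time_s: 16.85
tcp_pos: [0.4817, 0.0714, 0.0635]
eef_rot: [180.0, 0.0, 180.0]
contact_force: [0.4, -2.4, 5.9]
gripper_width: 0.0138
gripper_force: 40.0
```

Request:
carry_out(deltas=[[0,[0,-1,0],[0,0,0]],[0,[0,-1,0],[0,0,0]],[0,[0,-1,0],[0,0,0]],[0,[0,-1,0],[0,0,0]]])

```text
time_s: 17.25
tcp_pos: [0.4817, 0.0707, 0.0635]
eef_rot: [180.0, 0.0, 180.0]
contact_force: [-0.7, 1.3, 5.5]
gripper_width: 0.0137
gripper_force: 40.0
```

The force crosses zero at about y = 0.071, pulling forward below that and resisting above it, so the ball is seated. I'll hold here, check the cup and rod once, then hand in.

Request:
carry_out(deltas=[[0,[0,0.3,0],[0,0,0]],[0,[0,0.3,0],[0,0,0]],[0,[0,0.3,0],[0,0,0]],[0,[0,0.3,0],[0,0,0]],[0,[0,0.3,0],[0,0,0]],[0,[0,0.3,0],[0,0,0]]])

```text
time_s: 17.85
tcp_pos: [0.4818, 0.0709, 0.0635]
eef_rot: [180.0, 0.1, 180.0]
contact_force: [-0.2, -0.2, 5.1]
gripper_width: 0.0137
gripper_force: 40.0
```

```bash
python3 - <<'E'
from h import *
p,d,c=snap('side');s=r.get_state();print(s['time_s'],s['tcp_pos'],s['contact_force'],s['gripper_force'])
cv2.imwrite('pics/s7.png',cv2.resize(p[60:260,160:360,::-1],None,fx=3,fy=3))
E
```

```text
17.9 [0.48173203 0.07091915 0.06350445] [ 0.72789525 -0.72021801  5.91885559] 40.001365542411804
```

View pics/s7.png

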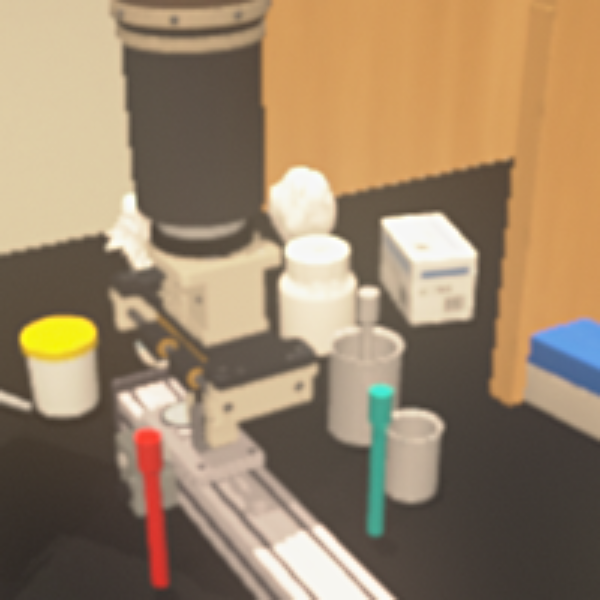

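The side view shows the rod standing in the upright large cup at crop (368,300). The fingers are on the tab at (205,415), and the other things look undisturbed.

```bash
python3 -c "from plant import r; print(r.close_job())"
```

```text
the job is handed in; nothing more can be done
None
```

I handed the job in at about 18 s, but no verdict came back: the rod stands in the upright larger cup, and the fingers grip the tab at 40 N with the slide in the notch, judged by the push force dropping to zero there because the lobes were hidden from the cameras.

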